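# Sweep the bottle caps into the dustpan

### The job

Clear the counter of the three loose milk bottle caps (yellow, red and green): sweep them with your fingers, over the lip of the blue dustpan, until every cap lies wholly inside the pan. Push them along at a steady pace, never picking a cap up or flicking it, and leave the black leveller, the metal dosing cup and the wooden stamp where they stand.

Things in the scene. Friction and masses are not known exactly. Their poses are not given: they have to be found in the camera images.
- pan: blue low dustpan fixed on the counter, 150 mm deep (x) by 208 mm wide (y). Origin at the centre of its underside, on the counter. Its +x axis points from the open mouth into the pan. Walls 4 mm thick, 30 mm high, close the sides (inner faces at y = +-100 mm) and back (inner face at x = +71 mm); behind it a black handle runs on to x = +163 mm, 25 mm high.
- pan_mouth (a point): middle of the dustpan's open mouth, on the counter at x = -75 mm of the pan. From here a ramped lip rises 3 mm over 25 mm (pan x = -75 to -50 mm) to the pan's floor, which is 3 mm above the counter.
- cap_yellow: yellow plastic screw cap of a milk bottle, a flat ribbed disc 38 mm across and 16 mm high, about 15 g, loose, lying flat; origin at the centre of its underside. Pushed low down at its side it slides along without tipping.
- cap_red: red plastic screw cap of a milk bottle, a flat ribbed disc 38 mm across and 16 mm high, about 15 g, loose, lying flat; origin at the centre of its underside. Pushed low down at its side it slides along without tipping.
- cap_green: green plastic screw cap of a milk bottle, a flat ribbed disc 38 mm across and 16 mm high, about 15 g, loose, lying flat; origin at the centre of its underside. Pushed low down at its side it slides along without tipping.
- leveller: black round coffee leveller, 64 mm across, 36 mm high, 0.3 kg, loose, standing among or beside the caps; origin at the centre of its underside. To be left alone.
- dosing_cup: open metal dosing cup, 60 mm across, 52 mm high, loose, standing beyond the caps; origin at the centre of its underside. To be left alone. Past it stands a tall grinder (from world x = 0.74), right of that a large espresso machine (x > 0.6, y < -0.2); clear both, the box speaker at x 0.45, y -0.30, and the thin power lead.
- wood_stamp: small wooden hand stamp, 26 x 36 mm foot, 54 mm high, loose, standing near the counter's front edge; origin at the centre of its underside. To be left alone.

How it is judged (in metres and radians):
At the end, for the whole second after the job is handed in: Each of the three caps lies at rest on the pan's floor or ramp, its centre at least 20 mm inside the mouth (so the whole cap is past the lip) and between the walls, not on top of another cap, and the leveller, dosing cup and stamp are within 12 mm of where they stood (x of cap_yellow in the frame of pan between -0.055 and 0.072 m and y of cap_yellow in the frame of pan between -0.1 and 0.1 m and z of cap_yellow in the frame of pan between -0.004 and 0.012 m and linear speed of each of cap_yellow, cap_red, cap_green below 0.02 m/s and x of cap_red in the frame of pan between -0.055 and 0.072 m and y of cap_red in the frame of pan between -0.1 and 0.1 m and z of cap_red in the frame of pan between -0.004 and 0.012 m and x of cap_green in the frame of pan between -0.055 and 0.072 m and y of cap_green in the frame of pan between -0.1 and 0.1 m and z of cap_green in the frame of pan between -0.004 and 0.012 m and distance of each of leveller, dosing_cup, wood_stamp from where it was at the start of the episode below 0.012 m); the robot touches nothing.
It fails at once if a cap is picked up (more than 25 mm above the counter) (height (world z) of any of cap_yellow, cap_red, cap_green above 0.025 m).
It fails at once if a cap is flicked (faster than 0.8 m/s) (linear speed of any of cap_yellow, cap_red, cap_green above 0.8 m/s).
It fails at once if the leveller is pushed (more than 12 mm) or tipped (distance of leveller from where it was at the start of the episode above 0.012 m or angle between leveller's own z axis and vertical above 0.3 rad).
It fails at once if the dosing cup is pushed (more than 12 mm) or tipped (distance of dosing_cup from where it was at the start of the episode above 0.012 m or angle between dosing_cup's own z axis and vertical above 0.3 rad).
It fails at once if the wood stamp is pushed (more than 12 mm) or tipped (distance of wood_stamp from where it was at the start of the episode above 0.012 m or angle between wood_stamp's own z axis and vertical above 0.3 rad).
It also fails if it takes over 67 s, if anything falls off the work surface, if the arm or the gripper's body presses on something with over 40 N, if the wrist force passes 120 N, or if a joint passes its speed limit or range.

### The arm

A 6-joint arm with a two-finger parallel gripper is mounted at the origin on a cart in front of the work surface, level with it; the furniture and walls round the work are solid. World frame = base frame: x ahead of the robot, y to its left, z up, the work surface at z = 0. Lengths are in mm, angles in rad, forces in N, time in s.
With the tool pointing down it reaches from about 300 to 775 mm from the base axis. Payload 14.6 kg.
Tool frame: the origin (TCP) lies midway between the tips of the shut fingers; the grasp point (between the pads) lies 19 mm behind it; z points along the fingers, y is the line along which they close (so a half turn about z gives the same grasp; the last joint's range is limited). The gripper opens to 94 mm and grips with 3 to 60 N. Pads are 16 mm wide; open, the fingers measure 119 mm over their backs; the gripper's body (75 mm by 177 mm) begins 78 mm behind the grasp point.
Start: joints at [1.116, 0.3, 1.521, -0, 1.321, -0.067], TCP at [207.981, 509.15, 205.446] pointing down, gripper open.
Joint ranges: [-3.03, 3.03], [-0.79, 2.21], [0.23, 2.52], [-1.04, 4.18], [0, 3.07], [-2.55, 2.55]. Speed limits (rad/s): [2.22, 2.22, 2.57, 3.14, 3.14, 3.14].

### API

Orientations are given as [roll, pitch, yaw] about the fixed x, y, z axes, in that order (R = Rz(yaw) Ry(pitch) Rx(roll)).
In Python, from cell import manip gives the robot as it stands.
- The arm moves only by the shell command python3 -m creep 'ROWS' [OPENING] [FORCE]. ROWS is text: rows parted by semicolons, each of 6 numbers parted by spaces: the shift along the tool's x, y, z normalised to -1 to 1, where 1 is 4 cm, then the turn, a rotation vector about the tool's x, y, z normalised to -1 to 1, where 1 is pi rad. In form: dx dy dz ax ay az; .... A call has 1 to 20 rows; each row shifts and turns the commanded pose from where the row before left it, along the tool's axes as they then stand; what a row does not reach is not made up. A row lasts 1/8 s, in which the tool goes at most 62.5 mm and 10.7 degrees, less where a joint would pass 70% of its speed; a pose out of reach is approached as far as the arm can. A call with a number of a shift or a turn outside -1 to 1 is refused whole. A call with a gripper value outside its range is refused whole. OPENING is the closure, from 0 (fully open) to 1 (shut), set as the call begins (- or left out, the last holds). The fingers move at their own pace and stop on an object; FORCE is the grip in N (left out, the last holds). Time passes only in rows, so rows that do not move let the fingers close. It gives the time, the measured TCP pose, the force, the opening and the grip force at its end, in the units of the state.
- manip.read_state(): the state, without advancing time (a new reading comes with each control period).
- manip.camera(name): name is "scene" or "top"; returns a dict with "color" (480x640x3 uint8, red, green, blue), "range_z" (480x640 float32, mm along the optical axis (not along the pixel's ray), 0 where there is no reading), "camera_matrix" (3x3 intrinsics, pixels), "T" (4x4, takes a point from camera to world coordinates). Camera axes: x right, y down, z forward; pixel columns grow to the right and rows downward; lengths in mm; the calibration is good to about 2 mm. A picture is of the moment at which its call begins.
- manip.sign_off(): hands the job in; it is judged then, once.
The state is a dict: "clock": time; "joints": joint angles; "qd": joint speeds; "effort": joint torques, N m; "eef_pos": TCP position; "eef_rot": TCP orientation; "wrist_force": force on the tool from outside, world axes, zero at the start; "moment": the same for the moment, N m; "finger_gap": finger opening in mm; "finger_force": force on a finger pad.
Only numpy, scipy, OpenCV 4.12 (cv2) and the standard library are available. Lean on these libraries where they do the work, as an engineer would, in place of code of your own. Each camera call takes 0.05 s, during which the arm holds its last target. There are 200 camera calls.

## Working session

There is one attempt and no reset: what is moved stays moved. The work goes in short steps, Python scripts to look and compute and a shell command to move; the robot and the scene stay as the last step left them, time stands still between calls to the robot, and variables do not carry over. Pictures are saved under pics/ and viewed, at most 10 in all, crops included, and the job is handed in when it is done.

```bash
mkdir -p pics; ls; python3 - <<'E'
from cell import manip
import cv2,numpy as np
s=manip.read_state();print({k:np.round(v,3).tolist() for k,v in s.items()})
for n in("top","scene"):
    c=manip.camera(n);np.savez(f"{n}0.npz",**c);cv2.imwrite(f"pics/{n}0.png",c["color"][...,::-1]);print(np.round(c["T"],3).tolist(),c["camera_matrix"].tolist())
E
```

```text
pics
{'clock': 0.0, 'joints': [1.116, 0.3, 1.522, -0.0, 1.321, -0.067], 'qd': [-0.001, -0.001, -0.0, 0.001, -0.002, 0.0], 'effort': [-0.0, -53.181, -35.273, 0.071, 0.024, -0.0], 'eef_pos': [207.886, 508.911, 204.868], 'eef_rot': [-3.14, -0.0, 2.754], 'wrist_force': [-0.429, 0.06, -0.491], 'moment': [-0.007, 0.008, -0.01], 'finger_force': 0.0, 'finger_gap': 94.142}
[[0.024, -0.985, 0.173, 367.636], [-0.999, -0.027, -0.02, 144.774], [0.025, -0.173, -0.985, 859.291], [0.0, 0.0, 0.0, 1.0]] [[480.7513951795469, 0.0, 327.89048657922706], [0.0, 480.7513951795469, 237.07990165246073], [0.0, 0.0, 1.0]]
[[0.902, -0.314, 0.297, 215.785], [-0.431, -0.683, 0.589, -461.875], [0.018, -0.659, -0.752, 775.154], [0.0, 0.0, 0.0, 1.0]] [[526.4525213561101, 0.0, 325.13055150977414], [0.0, 526.4525213561101, 240.37911948064092], [0.0, 0.0, 1.0]]
```

View pics/top0.png

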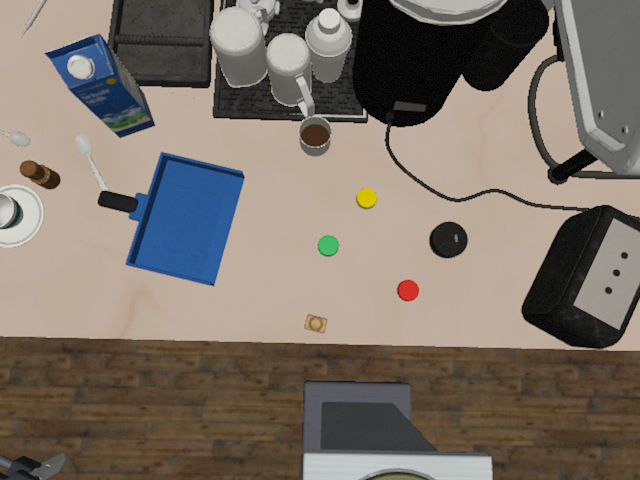

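View pics/scene0.png

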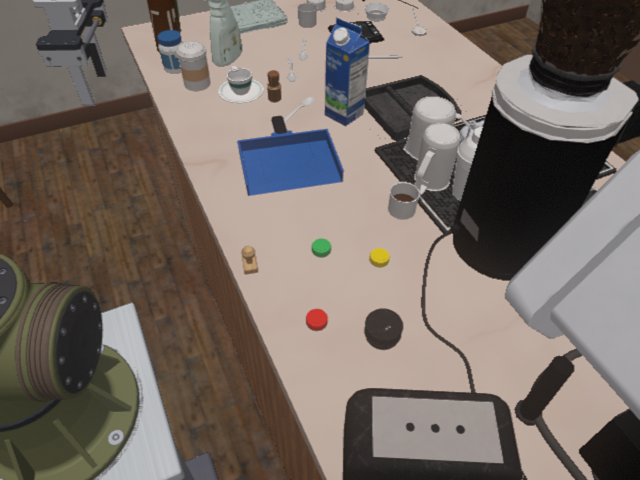

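The top view shows the pan with its mouth edge from (243,175) to (212,285). The caps are yellow (367,198), green (328,245) and red (408,290). The other items are the leveller (449,240), dosing cup (315,137) and stamp (316,323). Next I'll measure positions.

```bash
cat > h.py <<'E'
import cv2,numpy as np
def cast(c,uv,z):
    d=c["T"][:3,:3]@np.linalg.inv(c["camera_matrix"])@np.array([*uv,1.]);o=c["T"][:3,3]
    return (o+d*(z-o[2])/d[2])[:2]
def caps(c):
    h=cv2.cvtColor(c["color"],cv2.COLOR_RGB2HSV);out={}
    for n,(a,b) in dict(yellow=(22,34),green=(55,85),red=(0,6)).items():
        m=cv2.inRange(h,(a,170,90),(b,255,255))
        k,_,st,ce=cv2.connectedComponentsWithStats(m)
        ok=[i for i in range(1,k) if st[i,4]>60]
        out[n]=[(np.round(cast(c,ce[i],14)).tolist(),int(st[i,4])) for i in ok]
    return out
def pan(c):
    h=cv2.cvtColor(c["color"],cv2.COLOR_RGB2HSV)
    m=cv2.inRange(h,(100,150,60),(125,255,255));m[:,:100]=0;m[:150]=0
    k=max(cv2.findContours(m,0,2)[0],key=cv2.contourArea)
    return cv2.approxPolyDP(k,6,True)[:,0]
E
python3 - <<'E'
from h import *
c=dict(np.load("top0.npz"));print(caps(c));s=dict(np.load("scene0.npz"));print(caps(s))
p=pan(c);print(p.tolist())
for q in p: print(q,np.round(cast(c,q,0)),np.round(cast(c,q,30)))
for n,uv,z in [("lev",(449,240),36),("cup",(315,133),52),("stamp",(316,323),54),("stampfoot",(316,325),10)]:print(n,np.round(cast(c,uv,z)))
E
```

```text
{'yellow': [([590.0, 59.0], 321)], 'green': [], 'red': [([426.0, -15.0], 339)]}
{'yellow': [([591.0, 55.0], 260)], 'green': [], 'red': [([427.0, -19.0], 305)]}
[[161, 153], [148, 194], [137, 193], [130, 212], [139, 224], [126, 263], [213, 284], [242, 174]]
[161 153] [668. 440.] [658. 430.]
[148 194] [589. 457.] [582. 447.]
[137 193] [591. 478.] [583. 466.]
[130 212] [555. 487.] [548. 475.]
[139 224] [533. 469.] [527. 457.]
[126 263] [462. 485.] [459. 473.]
[213 284] [429. 329.] [426. 322.]
[242 174] [633. 289.] [623. 284.]
lev [513. -84.]
cup [696. 155.]
stamp [365. 144.]
stampfoot [361. 144.]
```

```bash
python3 -m creep '0 0 0 0 0 0.0526;0 0 0 0 0 0.0526;0 0 0 0 0 0.0526;0 0 0 0 0 0.0526;0 0 0 0 0 0.0526;0 0 0 0 0 0.0526;0 0 0 0 0 0.0526;0 0 0 0 0 0.0526;0 0 0 0 0 0' 0.745 20
cat >> h.py <<'E'
def plan(xy,s):
    "shift in tool units from the measured TCP to world xy"
    from scipy.spatial.transform import Rotation as R
    r=R.from_euler("xyz",s["eef_rot"]).as_matrix();d=np.array([*xy,s["eef_pos"][2]])-s["eef_pos"]
    return np.round(r.T@d/40,2).tolist()
E
python3 - <<'E'
from h import *
from cell import manip
c=dict(np.load("top0.npz"));h=cv2.cvtColor(c["color"],cv2.COLOR_RGB2HSV);print(h[245,328],cast(c,(328,245),14))
s=manip.read_state();print(s["eef_pos"],s["eef_rot"],s["finger_gap"])
print(plan((499,83),s))
E
```

```text
clock: 1.23
eef_pos: [207.9, 509.0, 205.2]
eef_rot: [-3.141, 0.001, 1.433]
wrist_force: [-0.6, -0.1, 0.3]
finger_gap: 24.3
finger_force: 0.0
[ 69 155 186] [501.9197632  126.75680111]
[207.94353882 509.04005324 205.16937502] [-3.14141901e+00  5.30645446e-04  1.43279218e+00] 24.298121870333834
[-9.55, 8.67, 0.0]
```

```bash
sed -i 's/(a,170,90)/(a,130,90)/' h.py; python3 -m creep '-0.8 0.71 0 0 0 0;-0.8 0.71 0 0 0 0;-0.8 0.71 0 0 0 0;-0.8 0.71 0 0 0 0;-0.8 0.71 0 0 0 0;-0.8 0.71 0 0 0 0;-0.8 0.71 0 0 0 0;-0.8 0.71 0 0 0 0;-0.8 0.71 0 0 0 0;-0.8 0.71 0 0 0 0;-0.8 0.71 0 0 0 0;-0.8 0.71 0 0 0 0;0 0 0.9 0 0 0;0 0 0.9 0 0 0;0 0 0.9 0 0 0;0 0 0.9 0 0 0;0 0 0 0 0 0;0 0 0 0 0 0'
python3 - <<'E'
from h import *
from cell import manip
s=manip.read_state();print(s["eef_pos"],s["eef_rot"])
print(plan((496,80),s))
E
```

```text
clock: 3.48
eef_pos: [493.0, 81.7, 62.8]
eef_rot: [3.14, -0.0, 1.434]
wrist_force: [0.0, -0.4, 0.7]
finger_gap: 23.8
finger_force: 0.0
[492.95920107  81.70481321  62.76115211] [ 3.14022534e+00 -3.22009832e-04  1.43359794e+00]
[-0.03, 0.08, 0.0]
```

```bash
python3 -m creep '0 0.08 0.5 0 0 0;0 0 0.5 0 0 0;0 0 0.2 0 0 0;0 0 0.18 0 0 0;0 0 0 0 0 0;0 0 0 0 0 0'
python3 - <<'E'
from h import *
from cell import manip
s=manip.read_state();print(s["eef_pos"],s["wrist_force"])
c=manip.camera("scene");print(caps(c));print(caps(manip.camera("top")))
cv2.imwrite("pics/s1.png",cv2.resize(c["color"][150:390,200:520,::-1],(640,480)))
E
```

```text
clock: 4.22
eef_pos: [495.8, 81.2, 6.8]
eef_rot: [3.141, -0.0, 1.432]
wrist_force: [0.2, 1.6, 1.2]
finger_gap: 24.3
finger_force: 0.0
[495.80906576  81.23234675   6.8408647 ] [0.21137165 1.61572712 1.19116779]
{'yellow': [([590.0, 55.0], 292)], 'green': [], 'red': [([426.0, -20.0], 365)]}
{'yellow': [], 'green': [([498.0, 136.0], 104)], 'red': []}
```

View pics/s1.png

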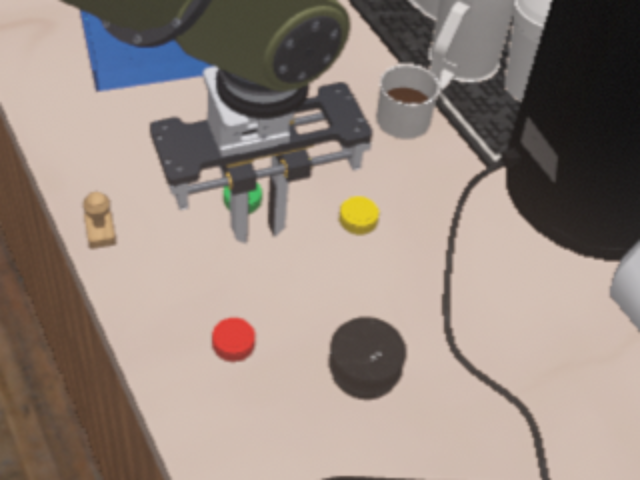

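The crop shows both fingers behind the green cap (240,195), with the stamp (98,225), yellow (360,213) and red (233,338) clear of them. Pushing green now.

```bash
python3 -m creep '0.3 0 0 0 0 0;0.4 0.01 0 0 0 0;0.4 0.01 0 0 0 0;0.4 0.01 0 0 0 0;0.4 0.01 0 0 0 0;0.4 0.01 0 0 0 0;0.4 0.01 0 0 0 0;0.4 0.01 0 0 0 0;0.4 0.01 0 0 0 0;0.4 0.01 0 0 0 0;0.4 0.01 0 0 0 0;0.4 0.01 0 0 0 0;0.4 0 0 0 0 0;0.4 0 -0.02 0 0 0;0.4 0 -0.02 0 0 0;0.4 0 0 0 0 0;0.4 0 0 0 0 0;0.4 0 0 0 0 0;0.4 0 0 0 0 0;0.3 0 0 0 0 0'
python3 -m creep '0.2 0 0 0 0 0;0 0 0 0 0 0;-0.5 0 0 0 0 0;-0.5 0 0 0 0 0;0 0 -0.7 0 0 0;0 0 -0.7 0 0 0;0 0 -0.4 0 0 0'
python3 - <<'E'
from h import *
from cell import manip
s=manip.read_state();print(s["eef_pos"])
c=manip.camera("scene");print(caps(c));print(caps(manip.camera("top")))
cv2.imwrite("pics/s2.png",c["color"][...,::-1])
print(plan((583,10),s),plan((419,-68),s))
E
```

```text
clock: 6.82
eef_pos: [543.1, 390.6, 7.8]
eef_rot: [3.142, -0.0, 1.432]
wrist_force: [-0.4, -0.7, 0.1]
finger_gap: 23.7
finger_force: 0.1
clock: 7.7
eef_pos: [539.0, 357.7, 81.4]
eef_rot: [3.14, -0.001, 1.431]
wrist_force: [-0.6, 0.4, 0.4]
finger_gap: 23.8
finger_force: 0.0
[539.03835023 357.6845732   81.39694083]
{'yellow': [([590.0, 55.0], 295)], 'green': [([547.0, 416.0], 186)], 'red': [([426.0, -20.0], 369)]}
{'yellow': [([590.0, 59.0], 335)], 'green': [], 'red': [([426.0, -16.0], 351)]}
[-8.46, 2.3, -0.0] [-10.96, -1.49, -0.01]
```

View pics/s2.png

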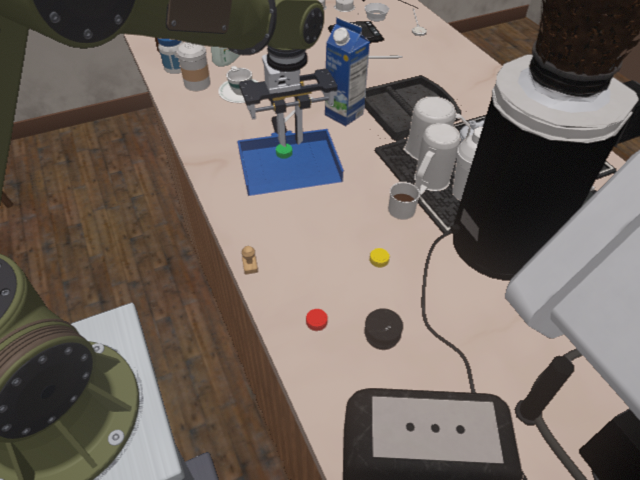

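The green cap is in the pan at (285,151), and red (317,319) and yellow (380,257) have not moved. Next is red.

```bash
python3 -m creep '-0.78 -0.106 0 0 0 0;-0.78 -0.106 0 0 0 0;-0.78 -0.106 0 0 0 0;-0.78 -0.106 0 0 0 0;-0.78 -0.106 0 0 0 0;-0.78 -0.106 0 0 0 0;-0.78 -0.106 0 0 0 0;-0.78 -0.106 0 0 0 0;-0.78 -0.106 0 0 0 0;-0.78 -0.106 0 0 0 0;-0.78 -0.106 0 0 0 0;-0.78 -0.106 0 0 0 0;-0.78 -0.106 0 0 0 0;-0.78 -0.106 0 0 0 0;0 0 0 0 0 0;0 0 0.5 0 0 0;0 0 0.5 0 0 0;0 0 0 0 0 0'
python3 - <<'E'
from h import *
from cell import manip
s=manip.read_state();print(s["eef_pos"],s["eef_rot"])
print(plan((419,-67),s))
E
```

```text
clock: 10.05
eef_pos: [418.4, -65.7, 38.5]
eef_rot: [-3.138, -0.0, 1.432]
wrist_force: [0.1, 0.1, 0.8]
finger_gap: 23.8
finger_force: 0.0
[418.37564456 -65.68378048  38.49392958] [-3.13823464e+00 -4.07043512e-04  1.43223511e+00]
[-0.03, 0.02, -0.0]
```

```bash
python3 -m creep '0 0 0.4 0 0 0;0 0 0.2 0 0 0;0 0 0.19 0 0 0;0 0 0 0 0 0;0.3 0.01 0 0 0 0;0.4 0.01 0 0 0 0;0.4 0.01 0 0 0 0;0.4 0.01 0 0 0 0;0.4 0.01 0 0 0 0;0.4 0.01 0 0 0 0;0.4 0.01 0 0 0 0;0.4 0.01 0 0 0 0;0.4 0.01 0 0 0 0;0.4 0.01 0 0 0 0;0.4 0.01 0 0 0 0;0.4 0.01 0 0 0 0;0.4 0.01 0 0 0 0;0.4 0.01 0 0 0 0;0.3 0.01 0 0 0 0'
python3 - <<'E'
from h import *
from cell import manip
s=manip.read_state();print(s["eef_pos"])
print(caps(manip.camera("scene")),plan((489,391),s))
E
```

```text
clock: 12.42
eef_pos: [457.5, 163.5, 8.2]
eef_rot: [3.142, 0.0, 1.432]
wrist_force: [-1.0, 0.3, -0.4]
finger_gap: 24.3
finger_force: 0.1
[457.53790601 163.47102317   8.22768323]
{'yellow': [([590.0, 55.0], 292)], 'green': [], 'red': [([465.0, 179.0], 182)]} [5.74, -0.01, -0.0]
```

```bash
python3 -m creep '0.3 0 0 0 0 0;0.4 0 0 0 0 0;0.4 0 0 0 0 0;0.4 0 0 0 0 0;0.4 0 0 0 0 0;0.4 0 -0.02 0 0 0;0.4 0 0 0 0 0;0.4 0 0 0 0 0;0.4 0 0 0 0 0;0.4 0 0 0 0 0;0.4 0 0 0 0 0;0.4 0 0 0 0 0;0.4 0 0 0 0 0;0.4 0 0 0 0 0;0.2 0 0 0 0 0;0 0 0 0 0 0;-0.5 0 0 0 0 0;-0.5 0 0 0 0 0;0 0 -0.8 0 0 0;0 0 -0.8 0 0 0'
python3 - <<'E'
from h import *
from cell import manip
s=manip.read_state();print(s["eef_pos"])
print(caps(manip.camera("scene")),plan((584,7),s))
E
```

```text
clock: 14.98
eef_pos: [483.4, 347.8, 73.8]
eef_rot: [-3.141, 0.001, 1.431]
wrist_force: [-0.2, 0.0, 1.4]
finger_gap: 24.1
finger_force: 0.0
[483.36967025 347.81814143  73.76881826]
{'yellow': [([590.0, 55.0], 294)], 'green': [([551.0, 416.0], 165)], 'red': [([493.0, 405.0], 131)]} [-8.09, 3.68, 0.0]
```

```bash
python3 -m creep '-0.674 0.307 0 0 0 0;-0.674 0.307 0 0 0 0;-0.674 0.307 0 0 0 0;-0.674 0.307 0 0 0 0;-0.674 0.307 0 0 0 0;-0.674 0.307 0 0 0 0;-0.674 0.307 0 0 0 0;-0.674 0.307 0 0 0 0;-0.674 0.307 0 0 0 0;-0.674 0.307 0 0 0 0;-0.674 0.307 0 0 0 0;-0.674 0.307 0 0 0 0;0 0 0 0 0 0;0 0 0.8 0 0 0;0 0 0 0 0 0'
python3 - <<'E'
from h import *
from cell import manip
s=manip.read_state();print(s["eef_pos"],s["eef_rot"])
print(plan((585,9),s),plan((598,370),s))
E
```

```text
clock: 16.9
eef_pos: [582.9, 8.5, 39.3]
eef_rot: [-3.137, 0.0, 1.432]
wrist_force: [-0.1, 0.3, -0.0]
finger_gap: 24.0
finger_force: 0.0
[582.94808183   8.50115915  39.26067305] [-3.13746622e+00  3.06158150e-04  1.43212929e+00]
[0.02, 0.05, -0.0] [9.0, -0.88, 0.0]
```

```bash
python3 -m creep '0 0.13 0.4 0 0 -0.03;0 0 0.2 0 0 0;0 0 0.19 0 0 0;0 0 0 0 0 0;0.3 0 0 0 0 0;0.4 -0.01 0 0 0 0;0.4 -0.01 0 0 0 0;0.4 -0.01 0 0 0 0;0.4 -0.01 0 0 0 0;0.4 -0.01 0 0 0 0;0.4 -0.01 0 0 0 0;0.4 -0.01 0 0 0 0;0.4 -0.01 0 0 0 0;0.4 0 0 0 0 0;0.3 0 0 0 0 0'
python3 - <<'E'
from h import *
from cell import manip
s=manip.read_state();print(s["eef_pos"])
print(caps(manip.camera("scene")),plan((598,370),s))
E
```

```text
clock: 18.77
eef_pos: [594.0, 176.1, 9.4]
eef_rot: [3.142, 0.0, 1.526]
wrist_force: [-0.5, -1.0, -0.3]
finger_gap: 23.9
finger_force: 0.1
[594.03825212 176.14061201   9.40782621]
{'yellow': [([602.0, 188.0], 98)], 'green': [([548.0, 418.0], 209)], 'red': [([493.0, 408.0], 164)]} [4.85, -0.12, -0.0]
```

```bash
python3 -m creep '0.3 -0.01 0.03 0 0 0;0.4 -0.01 0 0 0 0;0.4 -0.01 0 0 0 0;0.4 -0.01 0 0 0 0;0.4 -0.01 0 0 0 0;0.4 -0.01 0 0 0 0;0.4 -0.01 0 0 0 0;0.4 -0.01 0 0 0 0;0.4 -0.01 0 0 0 0;0.4 -0.01 0 0 0 0;0.4 -0.01 0 0 0 0;0.4 -0.01 0 0 0 0;0.2 0 0 0 0 0;0 0 0 0 0 0;-0.5 0 0 0 0 0;-0.5 0 0 0 0 0;0 0 -0.9 0 0 0;0 0 -0.9 0 0 0;0 0 -0.9 0 0 0'
python3 -m creep '-0.9 0 -0.5 0 0 0;-0.9 0 -0.5 0 0 0;-0.9 0 -0.5 0 0 0;-0.9 0 0 0 0 0;-0.9 0 0 0 0 0;-0.9 0 0 0 0 0;0 0 0 0 0 0;0 0 0 0 0 0'
python3 - <<'E'
from h import *
from cell import manip
c=manip.camera("scene");t=manip.camera("top");u=np.array([.19,.982]);v=np.array([-.982,.19])
for k in(c,t):
    print({n:[(p,a,np.round([u@(np.array(p)-[545,383]),v@(np.array(p)-[545,383])]).tolist()) for p,a in l] for n,l in caps(k).items()})
cv2.imwrite("pics/s3.png",c["color"][...,::-1])
E
```

```text
clock: 21.2
eef_pos: [596.3, 330.4, 117.5]
eef_rot: [-3.142, 0.0, 1.525]
wrist_force: [0.1, -0.5, -0.1]
finger_gap: 24.0
finger_force: 0.0
clock: 22.2
eef_pos: [586.6, 115.5, 176.4]
eef_rot: [3.141, -0.0, 1.526]
wrist_force: [-0.4, -0.2, -0.7]
finger_gap: 24.1
finger_force: 0.0
{'yellow': [([599.0, 392.0], 188, [19.0, -51.0])], 'green': [([549.0, 420.0], 188, [37.0, 3.0])], 'red': [([492.0, 408.0], 166, [14.0, 57.0])]}
{'yellow': [([598.0, 394.0], 351, [21.0, -50.0])], 'green': [([547.0, 420.0], 373, [37.0, 5.0])], 'red': [([492.0, 411.0], 339, [17.0, 57.0])]}
```

View pics/s3.png

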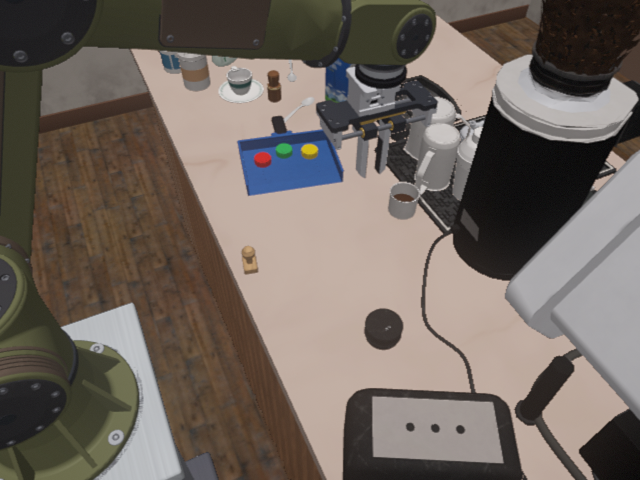

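All three caps lie flat in the pan, at red (262,159), green (285,150) and yellow (310,151). The leveller, cup and stamp are at their original pixels, and the arm is clear at z 176 mm.

```bash
python3 -c "
from cell import manip
print(manip.sign_off())"
```

```text
the job is handed in; nothing more can be done
None
```

I swept all three caps into the dustpan, left the leveller, cup and stamp where they stood, and handed the job in at about 22 s; sign-off returned no verdict.

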